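# Hang the filter frame on the lamp's keeper peg and set the lamp level

## Task

Take the filter frame with the round window and narrow tab out of the rack and hang it by its eye on the lamp's peg, pushing it in past the small drop flap until the flap falls down again behind the eye, so it cannot slide off, and let go. Then turn the sunken knob of the tilted lamp supply clockwise until its white line points at the white mark on the rim of the well. Leave the square-window frame in its slot and do not knock the other things about.

Things in the scene. Friction and masses are not known exactly. Their poses are not given: they have to be found in the camera images.
- rack: Fixed black two-slot rack, base 90 x 204 x 8 mm. Origin: centre of its underside on the table; z up. Slots side by side at y = +46 and -46 mm, each 74.5 mm long (y), 12 mm wide (x), floor at z = 8 mm, walls up to z = 43 mm. A frame stands upright in each (which is in which varies) and comes out straight upwards.
- round_frame: The frame to hang: flat aluminium plate 10 mm thick (its x), 70 wide (y), 175 tall (z), about 0.18 kg. Origin: centre of its underside. Plate up to z 95 mm with a round dark window (48 mm); then the eye; then a bar 54 mm wide up to z 145 mm and the lifting tab, only 30 mm wide (y), up to z 175 mm. Grip the tab from above across its 10 mm thickness, above z 139 mm.
- round_frame_eye (a point): Middle of the top edge of the round-window frame's eye, the edge that bears on the peg: 137 mm above the frame's underside, mid-thickness. The eye is an opening right through along x, 36 mm wide (y), 42 mm tall (frame z 95 to 137 mm), outer width 54 mm.
- lamp: Fixed grey lamp with a steel peg above it sticking out level towards its -x. Origin: on the table under the hanging place on the peg; z up. Lamp tube under the peg: 64 mm across, axis z = 100 mm, front at x = +55 mm; lamp box behind from x = +80 mm, 130 mm wide, top at z = 140 mm. The frame hangs across the peg, its thickness along the lamp's x (either way round).
- peg_top (a point): Top of the peg at the hanging place: lamp x = 0, y = 0, z = 186 mm; axes as lamp. The peg is a round bar 12 mm thick along x, axis at z = 180 mm, from its free tip at lamp x = -62 mm to a steel upright (26 mm wide, top at z = 198 mm) whose near face is at x = +87 mm.
- flap (a joint): Gravity flap of the peg, rad. 0 = hanging straight down; grows to 1.4 as its tip swings up towards lamp +x; it cannot swing towards -x. An eye pushed along the peg towards the lamp swings it up; it falls back by its weight once the frame's middle is past lamp x = -2 mm (eye's top edge 6 mm above the peg) or -8 mm (resting on the peg). The frame then cannot come back past it.
- flap_hinge (a point): Hinge of the flap, under the peg at lamp x = -40 mm, y = 0, z = 176 mm. The flap is a dark steel plate 24 mm wide (y), 3 mm thick, 40 mm long, about 30 g; hanging, its tip is at z = 136 mm.
- panel: Sloping face of the grey lamp supply, a fixed box 150 x 150 x 70 mm on a wire foot, tilted 35 degrees to face up and towards -x. Origin: centre of the mouth of the round well in the face, 103 mm above the table; z = outward normal of the face (the knob's axis), x = up the slope, y = to the left for one looking along +x. The well is 91 mm wide, 30 mm deep.
- level_knob (a joint): Knob angle, rad, growing clockwise as seen looking at the face; range 0 to 2.4; friction about 0.03 N m, stays where left. At 0 its grip bar lies along the panel's x, white line pointing up the slope; at angle q the line points along (cos q, -sin q) in the panel's x, y. The white mark on the rim stands at 1.3 rad: turn until the joint reads 1.3.
- knob_grip (a point): On the knob's axis, 13 mm below the mouth of the well, halfway up the grip bar. The bar is 42 mm long, 14 mm wide, centred on the axis, its top 1 mm below the mouth; its foot disc (44 mm wide) is 25 mm below the mouth. Axes as panel.
- square_frame: The frame to leave in its slot: the same plate, axes and origin, but with a square window (44 mm) and a wide tab (54 mm in y).
- eyepiece: Bystander: black eyepiece standing, 38 mm wide, 50 mm tall. Origin: centre of underside.
- jar: Bystander: closed jar, 48 mm wide, 65 mm tall. Origin: centre of underside.
- screwdriver: Bystander: screwdriver lying, 160 mm long.
- ring_mount: Bystander: dark steel ring, 64 mm wide, 14 mm tall.
- disc_foot: Bystander: steel foot, disc 68 mm wide with a stub, 40 mm tall.
Mind the look-alikes: they are no part of the job. What is shaped like the round_frame but blue is not meant. Of the things like the rack, leave any that is pink; of the rest the smaller one is meant.

How it is judged:
By the outcome, as a careful person would: the job done as asked, in the order asked, and still so for the second after the job is handed in, with the robot touching nothing.
It also fails if it takes over 72 s, if anything falls off the work surface, if the arm or the gripper's body presses on something with over 40 N, if the wrist force passes 120 N, or if a joint passes its speed limit or range.

## Robot

A 6-joint arm with a two-finger parallel gripper is mounted at the origin on the work surface. World frame = base frame: x ahead of the robot, y to its left, z up, the work surface at z = 0. Lengths are in m, angles in rad, forces in N, time in s.
With the tool pointing down it reaches from about 0.325 to 0.775 m from the base axis. Payload 9.3 kg.
Tool frame: the origin (TCP) lies midway between the tips of the shut fingers; the grasp point (between the pads) lies 19 mm behind it (manip.pinch_z is the distance from the TCP to the grasp point, in m); y points along the fingers, z is the direction in which the jaws open and shut, and the axes are right-handed (so a half turn about y gives the same grasp; the last joint's range is limited). The gripper opens to 85 mm and grips with 20 to 120 N. Pads are 22 mm wide; open, the fingers measure 114 mm over their backs; the gripper's body (76 mm by 85 mm) begins 54 mm behind the grasp point. The pads swing forward as they close: fully open they stand 13 mm farther back than shut.
Start: joints at [1.033, 0.259, 0.021, 1.334, 0, 1.418], TCP at [0.206, 0.51, 0.231] pointing down, gripper open.
Joint ranges: [-3.04, 3.04], [-0.91, 1.82], [-1.04, 1.36], [-1.92, 1.95], [-1.52, 1.45], [-3.14, 3.14]. Speed limits (rad/s): [2.22, 2.22, 2.79, 3.14, 3.14, 3.14].

## Interface

Orientations are given as a rotation vector (axis times angle).
In Python, from cell import manip gives the robot as it stands.
- The arm moves only by the tool play_rows, never from a script. Its argument "rows" is one flat list of numbers, 4 for each row, row after row: the shift along the tool's x, y, z in units of 20 cm (1.0 is 20 cm), then the turn about the tool's y in units of 360 degrees (1.0 is 360 degrees). A call has 1 to 20 rows; each row shifts and turns the commanded pose from where the row before left it, along the tool's axes as they then stand; what a row does not reach is not made up. A row lasts 1/12 s, in which the tool goes at most 41.7 mm and 7.16 degrees, less where a joint would pass 70% of its speed; a pose out of reach is approached as far as the arm can. A call with a number of a shift or a turn outside -1 to 1 is refused whole. A call with a gripper value outside its range is refused whole. "jaw" is the opening, from 0 (shut) to 1 (fully open), set as the call begins (left out, the last holds). The fingers move at their own pace and stop on an object; "grip_force" is the grip in N (left out, the last holds). Time passes only in rows, so rows that do not move let the fingers close. It gives the time, the measured TCP pose, the force and the opening at its end, in the units of the state.
- manip.sense(): the state, without advancing time (a new reading comes with each control period).
- manip.capture(name): name is "side" or "top" or "wrist"; returns a dict with "pixels" (400x640x3 uint8, red, green, blue), "z_map" (400x640 float32, m along the optical axis (not along the pixel's ray), 0 where there is no reading), "mtx" (3x3 intrinsics, pixels), "position" and "orientation" of the camera in the world; the wrist camera has in their place "mount" (4x4, takes a point from camera to tool coordinates, whose origin is the TCP and whose axes are the tool frame's). Camera axes: x right, y down, z forward; pixel columns grow to the right and rows downward; lengths in m; the calibration is good to about 2 mm. A picture is of the moment at which its call begins: read the wrist's pose just before it.
- manip.sign_off(): hands the job in, once; it reports no verdict.
The state is a dict: "time_s": time; "joint_pos": joint angles; "joint_velocities": joint speeds; "joint_torque": joint torques, N m; "tcp_pos": TCP position; "tool_rot": TCP orientation; "contact_force": force on the tool from outside, world axes, zero at the start; "ft_torque": the same for the moment, N m; "finger_gap": opening from 0.0 (shut) to 1.0 (fully open).
Only numpy, scipy, OpenCV 4.12 (cv2) and the standard library are available. Lean on these libraries where they do the work, as an engineer would, in place of code of your own. Each camera call takes 0.05 s, during which the arm holds its last target.

## Working session

There is one attempt and no reset: what is moved stays moved. The work goes in short steps, Python scripts to look and compute and a tool call to move; the robot and the scene stay as the last step left them, time stands still between calls to the robot, and variables do not carry over. Pictures are saved under pics/ and viewed, and the job is handed in when it is done.

Besides the shell and the picture viewer there is one more tool, called after "Emit:" as name(argument=value, ...), one argument or row to a line, values as JSON. play_rows: Moves the arm, as the interface text tells. Its arguments: {"type":"object","properties":{"rows":{"type":"array","items":{"type":"number","minimum":-1,"maximum":1}},"jaw":{"type":"number"},"grip_force":{"type":"number"}},"required":["rows"]}

```bash
ls; mkdir -p pics; python3 - <<'E'
from cell import manip
import cv2,numpy as np
print(manip.sense(), manip.pinch_z)
for n in ["side","top","wrist"]:
    c=manip.capture(n)
    cv2.imwrite(f"pics/{n}0.png",c["pixels"][:,:,::-1])
    np.savez(f"{n}0.npz",**c)
    print(n,c["mtx"],c.get("position"),c.get("orientation"),c.get("mount"))
E
```

```text
pics
{'time_s': 0.0, 'joint_pos': array([ 1.03340354e+00,  2.59201398e-01,  2.07774751e-02,  1.33371197e+00,
       -6.70232524e-06,  1.41821137e+00]), 'joint_velocities': array([6.39273559e-04, 9.50697001e-04, 5.57235720e-05, 2.17227295e-04,
       3.24962511e-04, 9.07803560e-05]), 'joint_torque': array([ 1.51596782e-03, -5.55635762e+01,  3.44538438e+01,  1.33241518e-02,
       -1.33043914e-04,  1.38269931e-05]), 'tcp_pos': array([0.2063145 , 0.50953844, 0.23066736]), 'tool_rot': array([-1.55089865,  0.30229494, -0.30158956]), 'contact_force': array([ 0.21292674,  0.4707744 , -0.44441332]), 'ft_torque': array([-0.01660018,  0.0062582 , -0.00951048]), 'finger_gap': 0.9930853727427026} 0.0187
side [[476.19094737   0.         320.77295103]
 [  0.         476.19094737 198.00912436]
 [  0.           0.           1.        ]] [-0.08448418 -0.87860909  0.7076198 ] [-2.01027554  0.56600674 -0.30225789] None
top [[462.09719992   0.         311.91821517]
 [  0.         462.09719992 192.51768511]
 [  0.           0.           1.        ]] [0.26780476 0.04454117 1.44923722] [-2.15709399  2.12135662 -0.14730936] None
wrist [[306.89561194   0.         311.11462507]
 [  0.         306.89561194 207.04626725]
 [  0.           0.           1.        ]] None None [[ 5.66596437e-04  9.64657360e-01  2.63506846e-01 -6.73486481e-02]
 [-4.33572160e-04 -2.63506626e-01  9.64657488e-01 -1.41801139e-01]
 [ 9.99999745e-01 -6.60820728e-04  2.68946660e-04  1.45221212e-03]
 [ 0.00000000e+00  0.00000000e+00  0.00000000e+00  1.00000000e+00]]
```

View pics/side0.png

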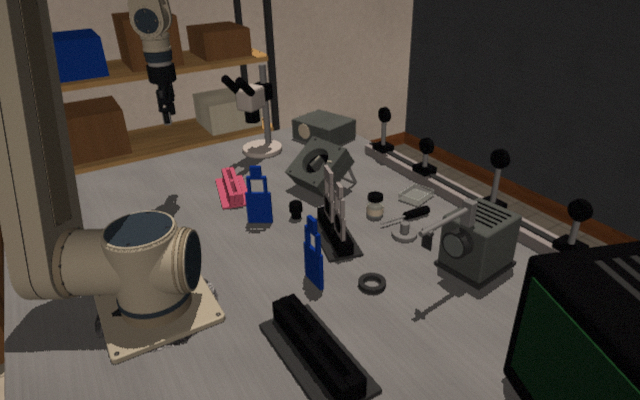

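View pics/top0.png

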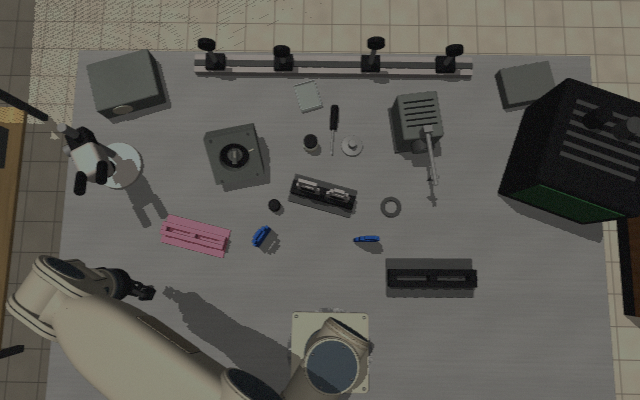

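View pics/wrist0.png

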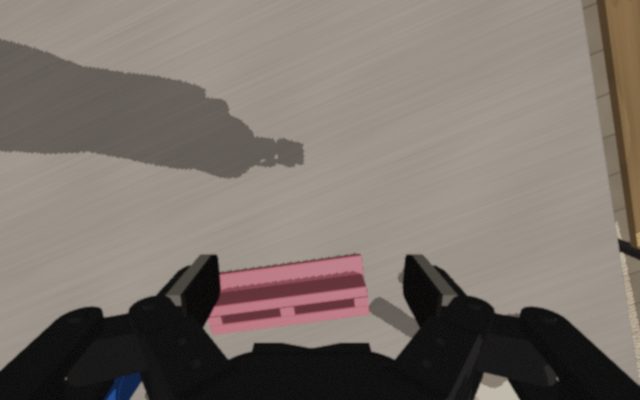

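```bash
cat > h.py <<'E'
import numpy as np,cv2
from scipy.spatial.transform import Rotation as R
def load(n): return dict(np.load(n,allow_pickle=True))
def pose(c,tcp=None):
    if c.get("mount") is not None and np.array(c["mount"]).shape==(4,4):
        M=np.array(c["mount"]);Rt=R.from_rotvec(tcp[1]).as_matrix()
        return Rt@M[:3,:3], Rt@M[:3,3]+tcp[0]
    return R.from_rotvec(c["orientation"]).as_matrix(), np.array(c["position"])
def cloud(c,tcp=None):
    Rw,p=pose(c,tcp);z=c["z_map"].astype(float);K=c["mtx"]
    v,u=np.mgrid[0:z.shape[0],0:z.shape[1]]
    P=np.stack([(u-K[0,2])/K[0,0]*z,(v-K[1,2])/K[1,1]*z,z],-1)@Rw.T+p
    P[z==0]=np.nan
    return P
def proj(c,X,tcp=None):
    Rw,p=pose(c,tcp);q=(np.atleast_2d(X)-p)@Rw;K=c["mtx"]
    return np.c_[q[:,0]/q[:,2]*K[0,0]+K[0,2],q[:,1]/q[:,2]*K[1,1]+K[1,2]]
def ray(c,uv,z,tcp=None):
    Rw,p=pose(c,tcp);K=c["mtx"]
    d=Rw@np.array([(uv[0]-K[0,2])/K[0,0],(uv[1]-K[1,2])/K[1,1],1.])
    return p+d*(z-p[2])/d[2]
def crop(src,dst,x0,y0,x1,y1,s):
    im=cv2.imread(src)[y0:y1,x0:x1];cv2.imwrite(dst,cv2.resize(im,None,fx=s,fy=s,interpolation=cv2.INTER_CUBIC))
E
python3 - <<'E'
from h import *
crop("pics/top0.png","pics/top0c.png",195,80,455,250,3)
crop("pics/side0.png","pics/side0c.png",280,130,530,310,3)
print(R.from_rotvec([-1.55089865,0.30229494,-0.30158956]).as_matrix().round(4))
c=load("top0.npz");P=cloud(c)
for uv in [(323,180),(300,185),(340,195),(345,205),(235,155),(429,130),(432,190),(434,205),(390,207),(350,145),(310,140),(275,205),(366,239),(262,236),(432,278)]: print(uv,P[uv[1],uv[0]].round(4))
E
```

```text
[[ 9.269e-01 -7.000e-04  3.754e-01]
 [-3.754e-01 -1.200e-03  9.269e-01]
 [-2.000e-04 -1.000e+00 -1.300e-03]]
(323, 180) [ 0.5254  0.0277 -0.0016]
(300, 185) [0.4878 0.0959 0.1211]
(340, 195) [ 0.4641 -0.0221  0.0944]
(345, 205) [ 0.4406 -0.0401  0.0449]
(235, 155) [0.5779 0.2922 0.1059]
(429, 130) [ 0.6359 -0.2632  0.1988]
(432, 190) [ 0.4986 -0.3181 -0.0014]
(434, 205) [ 4.506e-01 -3.229e-01  3.000e-04]
(390, 207) [ 0.4418 -0.1842  0.0025]
(350, 145) [ 0.6304 -0.0547  0.0404]
(310, 140) [0.6379 0.0702 0.0658]
(275, 205) [0.4367 0.1738 0.0486]
(366, 239) [ 0.3321 -0.0916  0.165 ]
(262, 236) [0.34   0.2068 0.0789]
(432, 278) [ 0.2257 -0.2993  0.0515]
```

View pics/top0c.png

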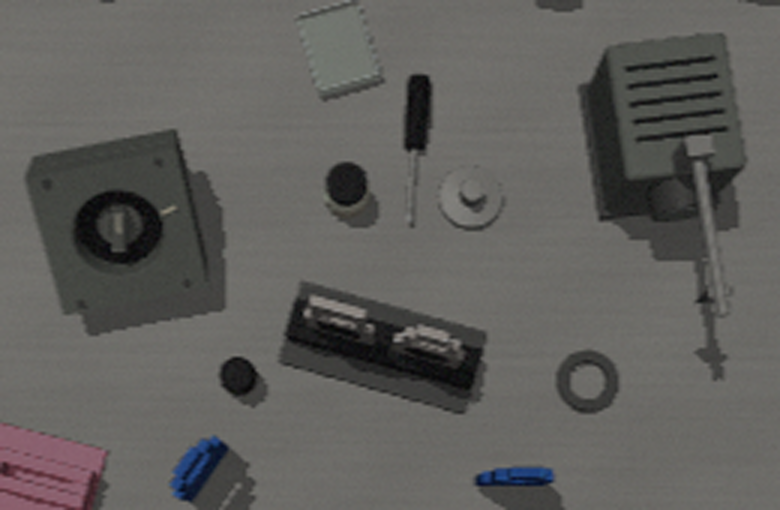

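View pics/side0c.png

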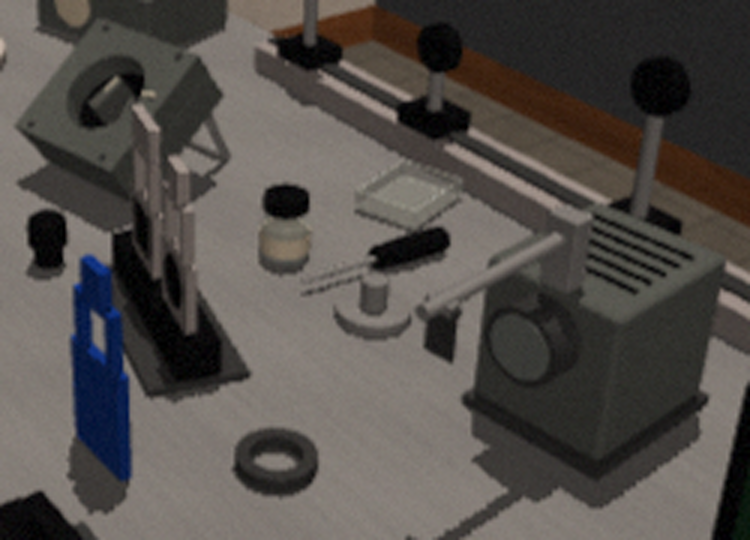

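```bash
python3 - <<'E'
from h import *
cl=[]
for n in ["top0.npz","side0.npz"]:
    c=load(n);P=cloud(c).reshape(-1,3);P=P[~np.isnan(P).any(1)]
    m=(P[:,0]>.38)&(P[:,0]<.56)&(P[:,1]>-.09)&(P[:,1]<.15)
    Q=P[m]
    for lo,hi in [(.03,.05),(.06,.10),(.11,.15),(.157,.175),(.176,.19)]:
        q=Q[(Q[:,2]>lo)&(Q[:,2]<hi)]
        print(n,lo,hi,len(q))
        if len(q)>5:
            # split by y' 
            mu=q[:,:2].mean(0);w,v=np.linalg.eigh(np.cov(q[:,:2].T));print("  dir",np.degrees(np.arctan2(v[1,1],v[0,1])),mu)
            s=(q[:,:2]-mu)@v[:,1]; 
            for sg in (s<0,s>=0):
                if sg.sum()>3: print("   ",sg.sum(),q[sg].mean(0).round(4),"ext",np.ptp(s[sg]).round(4),"end",q[sg][s[sg].argmin()].round(3),q[sg][s[sg].argmax()].round(3))
E
```

```text
top0.npz 0.03 0.05 502
  dir 75.58553782469747 [0.46839172 0.03043438]
    247 [ 0.455  -0.0196  0.0418] ext 0.0973 end [ 0.461 -0.068  0.037] [0.467 0.031 0.045]
    255 [0.4814 0.0789 0.0415] ext 0.1021 end [0.48  0.028 0.045] [0.504 0.127 0.04 ]
top0.npz 0.06 0.1 114
  dir 75.53045686784392 [0.47003304 0.02870972]
    60 [ 0.4591 -0.0139  0.084 ] ext 0.0665 end [ 0.452 -0.046  0.1  ] [0.467 0.019 0.092]
    54 [0.4822 0.0761 0.0826] ext 0.0685 end [0.474 0.043 0.064] [0.491 0.109 0.084]
top0.npz 0.11 0.15 40
  dir 76.03023423815411 [0.46957813 0.023347  ]
    24 [ 0.461  -0.0111  0.1384] ext 0.0518 end [ 0.452 -0.038  0.121] [0.465 0.012 0.145]
    16 [0.4824 0.075  0.1324] ext 0.0534 end [0.48  0.049 0.136] [0.489 0.102 0.115]
top0.npz 0.157 0.175 33
  dir 75.14892853517078 [0.47323643 0.0415717 ]
    12 [ 0.4583 -0.0139  0.1662] ext 0.0284 end [ 0.456 -0.027  0.174] [0.462 0.001 0.165]
    21 [0.4818 0.0733 0.1661] ext 0.0515 end [0.48  0.049 0.158] [0.489 0.1   0.167]
top0.npz 0.176 0.19 117
  dir 75.21916956071355 [0.47808796 0.04343676]
    42 [ 0.4632 -0.0133  0.1819] ext 0.
[... 690 characters left out ...]
884817 0.01530073]
    131 [ 0.4586 -0.0244  0.1294] ext 0.0568 end [ 0.457 -0.048  0.141] [0.464 0.009 0.118]
    102 [0.482  0.0662 0.1287] ext 0.0543 end [0.479 0.043 0.135] [0.487 0.097 0.112]
side0.npz 0.157 0.175 103
  dir 76.40961283251995 [0.46903372 0.0214957 ]
    47 [ 0.4573 -0.0253  0.1656] ext 0.0338 end [ 0.454 -0.035  0.163] [ 0.461 -0.001  0.171]
    56 [0.4789 0.0608 0.1659] ext 0.0521 end [0.476 0.042 0.162] [0.486 0.093 0.164]
side0.npz 0.176 0.19 92
  dir 75.13664382090884 [0.4720843  0.02734052]
    41 [ 0.4593 -0.0207  0.1807] ext 0.0337 end [ 0.456 -0.036  0.182] [ 0.468 -0.004  0.181]
    51 [0.4823 0.066  0.181 ] ext 0.0566 end [0.472 0.044 0.18 ] [0.495 0.096 0.181]
```

```bash
python3 - <<'E'
from h import *
crop("pics/side0.png","pics/side0d.png",310,150,370,265,6)
crop("pics/top0.png","pics/top0d.png",285,165,365,220,9)
E
```

```text
(no output)
```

View pics/side0d.png

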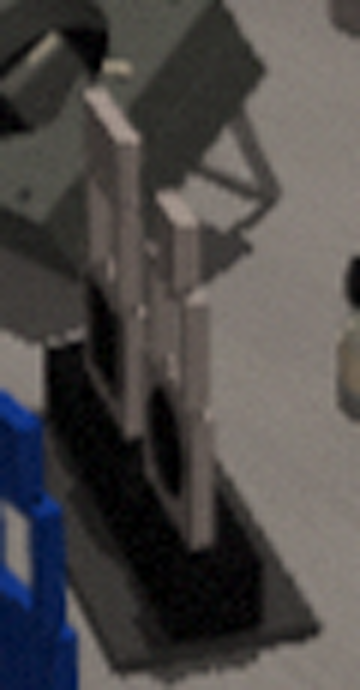

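View pics/top0d.png

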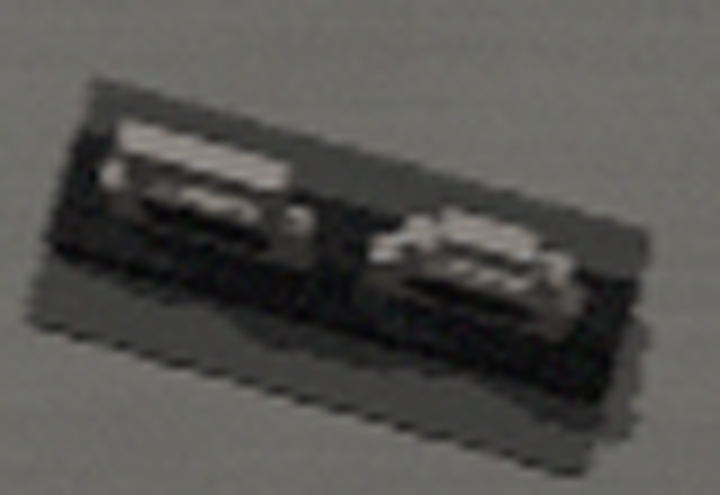

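```bash
python3 - <<'E'
from h import *
for n in ["top0.npz","side0.npz"]:
    c=load(n);P=cloud(c);V,U=np.mgrid[0:400,0:640];ok=~np.isnan(P).any(2)
    m=ok&(P[...,2]>.17)&(P[...,2]<.195)&(P[...,0]>.42)&(P[...,0]<.63)&(P[...,1]>-.36)&(P[...,1]<-.22)
    q=P[m];print(n,len(q))
    mu=q.mean(0);w,v=np.linalg.eigh(np.cov(q[:,:2].T));d=v[:,1]*np.sign(v[0,1]);s=(q[:,:2]-mu[:2])@d
    print("peg",mu.round(4),"yaw",np.degrees(np.arctan2(d[1],d[0])),"tip",(mu[:2]+d*s.min()).round(4),"end",(mu[:2]+d*s.max()).round(4), "rms w",np.sqrt(w),"len",np.ptp(s))
    m=ok&(P[...,2]>.192)&(P[...,2]<.21)&(P[...,0]>.55)&(P[...,0]<.7)&(P[...,1]>-.36)&(P[...,1]<-.2)
    q=P[m];print("upright",len(q),q.mean(0).round(4),q.min(0).round(3),q.max(0).round(3))
    # lamp box top
    m=ok&(P[...,2]>.134)&(P[...,2]<.146)&(P[...,0]>.5)&(P[...,0]<.8)&(P[...,1]>-.45)&(P[...,1]<-.15)
    q=P[m].astype(np.float32);print("box",cv2.minAreaRect(q[:,:2]))
    # flap
    m=ok&(P[...,2]>.13)&(P[...,2]<.168)&(P[...,0]>.42)&(P[...,0]<.57)&(P[...,1]>-.38)&(P[...,1]<-.22)
    q=P[m];print("flap",len(q),q.mean(0).round(4),q.min(0).round(3),q.max(0).round(3))
    # panel plane
    m=ok&(P[...,2]>.05)&(P[...,2]<.18)&(P[...,0]>.45)&(P[...,0]<.75)&(P[...,1]>.17)&(P[...,1]<.42)
    q=P[m];best=None;rng=np.random.default_rng(0)
    for _ in range(500):
        a=q[rng.choice(len(q),3,False)];nn=np.cross(a[1]-a[0],a[2]-a[0]);nn/=np.linalg.norm(nn)+1e-12
        k=abs((q-a[0])@nn)<.003
        if best is None or k.sum()>best.sum():best=k
    a=q[best];mu=a.mean(0);nn=np.linalg.svd(a-mu,full_matrices=False)[2][2];nn*=np.sign(nn[2])
    print("panel",len(a),mu.round(4),nn.round(4),"tilt",np.degrees(np.arccos(nn[2])),"yaw",np.degrees(np.arctan2(-nn[1],-nn[0])))
    h=-np.array([nn[0],nn[1]])/np.hypot(*nn[:2]);ex=np.r_[h*np.cos(np.radians(35)),np.sin(np.radians(35))];ey=np.cross(nn,ex)
    u=np.c_[(a-mu)@ex,(a-mu)@ey].astype(np.float32);r=cv2.minAreaRect(u);print(r);print("centre",mu+ex*r[0][0]+ey*r[0][1])
E
python3 - <<'E'
from h import *
crop("pics/top0.png","pics/top0e.png",200,115,275,195,8)
crop("pics/top0.png","pics/top0f.png",385,85,450,215,5)
E
```

```text
top0.npz 248
peg [ 0.553  -0.2713  0.1834] yaw 7.966523295472258 tip [ 0.4854 -0.2808] end [ 0.6284 -0.2608] rms w [0.00424698 0.04313638] len 0.14435025763927284
upright 62 [ 0.6405 -0.2591  0.1962] [ 0.572 -0.273  0.192] [ 0.651 -0.245  0.202]Traceback (most recent call last):
  File "<stdin>", line 12, in <module>
cv2.error: OpenCV(4.12.0) /io/opencv/modules/imgproc/src/convhull.cpp:143: error: (-215:Assertion failed) total >= 0 && (depth == CV_32F || depth == CV_32S) in function 'convexHull'
```

View pics/top0e.png

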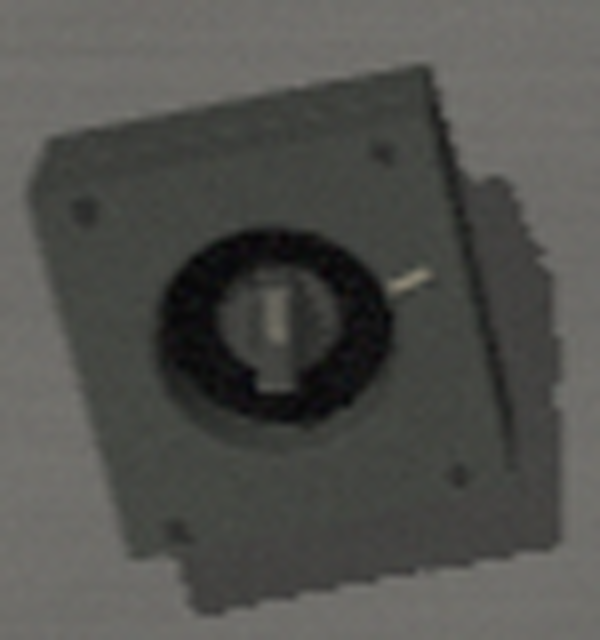

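View pics/top0f.png

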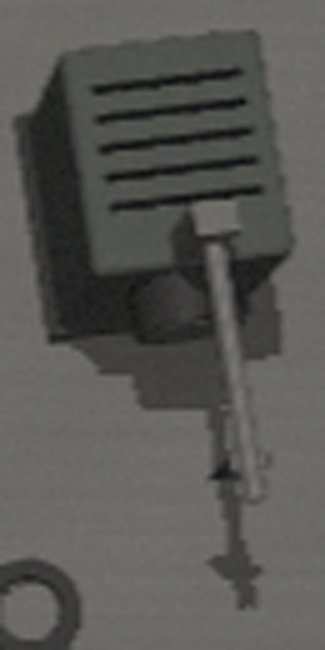

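```bash
python3 - <<'E'
from h import *
for n in ["top0.npz","side0.npz"]:
    c=load(n);P=cloud(c);ok=~np.isnan(P).any(2)
    print(n)
    m=ok&(P[...,2]>.172)&(P[...,2]<.195)&(P[...,0]>.42)&(P[...,0]<.60)&(P[...,1]>-.36)&(P[...,1]<-.22)
    q=P[m]
    mu=q.mean(0);w,v=np.linalg.eigh(np.cov(q[:,:2].T));d=v[:,1]*np.sign(v[0,1]);s=(q[:,:2]-mu[:2])@d
    print("peg",len(q),mu.round(4),"yaw",np.degrees(np.arctan2(d[1],d[0])),"tip",(mu[:2]+d*s.min()).round(4),"end",(mu[:2]+d*s.max()).round(4))
    m=ok&(P[...,2]>.13)&(P[...,2]<.15)&(P[...,0]>.57)&(P[...,0]<.8)&(P[...,1]>-.45)&(P[...,1]<-.15)
    q=P[m].astype(np.float32);print("box",len(q),np.median(q[:,2]),cv2.minAreaRect(np.ascontiguousarray(q[:,:2])))
    m=ok&(P[...,2]>.13)&(P[...,2]<.168)&(P[...,0]>.42)&(P[...,0]<.57)&(P[...,1]>-.38)&(P[...,1]<-.22)
    q=P[m];print("flap",len(q)); 
    if len(q): print(q.mean(0).round(4),q.min(0).round(3),q.max(0).round(3))
    m=ok&(P[...,2]>.05)&(P[...,2]<.18)&(P[...,0]>.45)&(P[...,0]<.75)&(P[...,1]>.17)&(P[...,1]<.42)
    q=P[m];best=None;rng=np.random.default_rng(0)
    for _ in range(500):
        a=q[rng.choice(len(q),3,False)];nn=np.cross(a[1]-a[0],a[2]-a[0]);nn/=np.linalg.norm(nn)+1e-12
        k=abs((q-a[0])@nn)<.003
        if best is None or k.sum()>best.sum():best=k
    a=q[best];mu=a.mean(0);nn=np.linalg.svd(a-mu,full_matrices=False)[2][2];nn*=np.sign(nn[2])
    print("panel",len(a),mu.round(4),nn.round(4),"tilt",np.degrees(np.arccos(nn[2])),"yaw",np.degrees(np.arctan2(-nn[1],-nn[0])))
    h=-np.array([nn[0],nn[1]])/np.hypot(*nn[:2]);ex=np.r_[h*np.cos(np.radians(35)),np.sin(np.radians(35))];ey=np.cross(nn,ex)
    u=np.c_[(a-mu)@ex,(a-mu)@ey].astype(np.float32);r=cv2.minAreaRect(u);print(r);print("centre",mu+ex*r[0][0]+ey*r[0][1])
c=load("top0.npz")
print("mark",ray(c,(200+390/8,115+292/8),.11))
print("knob ends", ray(c,(200+272/8,115+285/8),.12),ray(c,(200+277/8,115+388/8),.09))
print("well L,R",ray(c,(200+158/8,115+325/8),.103),ray(c,(200+392/8,115+318/8),.103))
E
```

```text
top0.npz
peg 200 [ 0.5387 -0.2733  0.1834] yaw 8.006284496427893 tip [ 0.4855 -0.2808] end [ 0.5995 -0.2648]
box 1774 0.13907388 ((0.6854747533798218, -0.2534887194633484), (0.17005397379398346, 0.12146062403917313), 8.478625297546387)
flap 9
[ 0.5049 -0.2714  0.1461] [ 0.504 -0.281  0.138] [ 0.506 -0.267  0.157]
panel 1268 [0.5727 0.2978 0.104 ] [-0.5522 -0.1252  0.8243] tilt 34.484643119229915 yaw 12.77566523376196
((-0.001966610550880432, -0.0007825642824172974), (0.15065458416938782, 0.1517723649740219), 89.6626205444336)
centre [0.57134033 0.29668481 0.10282715]
side0.npz
peg 290 [ 0.5331 -0.2819  0.1819] yaw 7.913386590719177 tip [ 0.4823 -0.289 ] end [ 0.5995 -0.2727]
box 1521 0.13884325 ((0.6826701760292053, -0.2593412697315216), (0.172944575548172, 0.12022174894809723), 7.698306083679199)
flap 130
[ 0.5039 -0.2842  0.1508] [ 0.5   -0.296  0.134] [ 0.509 -0.27   0.168]
panel 996 [0.5691 0.2906 0.101 ] [-0.5623 -0.121   0.818 ] tilt 35.11043014891586 yaw 12.14132578572302
((0.00023414939641952515, 0.0014960169792175293), (0.15747316181659698, 0.15207456052303314), 89.89329528808594)
centre [0.56900303 0.29213277 0.10111086]
mark [0.5881785  0.25092325 0.11      ]
knob ends [0.58777482 0.29310297 0.12      ] [0.55535593 0.29514725 0.09      ]
well L,R [0.57592184 0.33827045 0.103     ] [0.57992334 0.25087983 0.103     ]
```

Emit:
play_rows(
  rows=[0.144, -0.01, -0.13, 0, 0.144, -0.01, -0.13, 0, 0.144, -0.01, -0.13, 0, 0.144, -0.01, -0.13, 0, 0.144, -0.01, -0.13, 0, 0.144, -0.01, -0.13, 0, 0.144, -0.01, -0.13, 0, 0.144, -0.01, -0.13, 0, 0.144, -0.01, -0.13, 0, 0.144, -0.01, -0.13, 0, 0.144, -0.01, -0.13, 0, 0.144, -0.01, -0.13, 0, 0.144, -0.01, -0.13, 0, 0.144, -0.01, -0.13, 0, 0.144, -0.01, -0.13, 0, 0, 0, 0, 0.019, 0, 0, 0, 0.019, 0, 0, 0, 0.019, 0, 0, 0, 0.019, 0, 0, 0, 0.019],
  jaw=1,
)

```text
time_s: 1.82
tcp_pos: [0.4604, -0.0141, 0.261]
tool_rot: [-1.43, 0.771, -0.77]
contact_force: [1.8, 0.1, -0.6]
finger_gap: 1.0
```

Emit:
play_rows(
  rows=[0, 0, 0, 0.019, 0, 0, 0, 0.019, 0, 0, 0, 0.019, 0, 0, 0, 0.019, 0, 0, 0, 0.019, 0, 0, 0, 0.019, 0, 0, 0, 0.019, 0, 0, 0, 0],
)

```text
time_s: 2.48
tcp_pos: [0.4603, -0.0138, 0.2611]
tool_rot: [-1.08, 1.393, -1.392]
contact_force: [0.0, 0.1, -0.2]
finger_gap: 0.999
```

```bash
cat > snap.py <<'E'
from h import *
from cell import manip
import sys
def snap(cam,name):
    s=manip.sense();c=manip.capture(cam);cv2.imwrite(f"pics/{name}.png",c["pixels"][:,:,::-1])
    tcp=(s["tcp_pos"],s["tool_rot"]);M=R.from_rotvec(tcp[1]).as_matrix()
    print(f"t {s['time_s']:.2f} tcp",s["tcp_pos"].round(4),"yaw z",np.degrees(np.arctan2(M[1,2],M[0,2])).round(2),"q",s["joint_pos"].round(3),"F",s["contact_force"].round(1),"gap",round(s["finger_gap"],3))
    np.savez(name+".npz",tp=tcp[0],tr=tcp[1],**c)
    return c,tcp
E
python3 - <<'E'
from snap import *
c,tcp=snap("wrist","w1")
P=cloud(c,tcp);ok=~np.isnan(P).any(2)
m=ok&(P[...,2]>.17)&(P[...,2]<.195)&(P[...,0]>.38)&(P[...,0]<.56)&(P[...,1]>-.06)&(P[...,1]<.025)
q=P[m].astype(np.float32);print(len(q),np.median(q[:,2]))
if len(q): print(cv2.minAreaRect(np.ascontiguousarray(q[:,:2])),q.mean(0))
E
```

```text
t 2.48 tcp [ 0.4603 -0.0138  0.2611] yaw z -14.44 q [-0.213  0.098 -0.106  1.367 -0.     1.61 ] F [ 0.   0.1 -0.2] gap 0.999
550 0.18210784
((0.46202725172042847, -0.015191519632935524), (0.030568670481443405, 0.009847383014857769), 75.6163330078125) [ 0.4621476  -0.01372637  0.18158285]
```

View pics/w1.png

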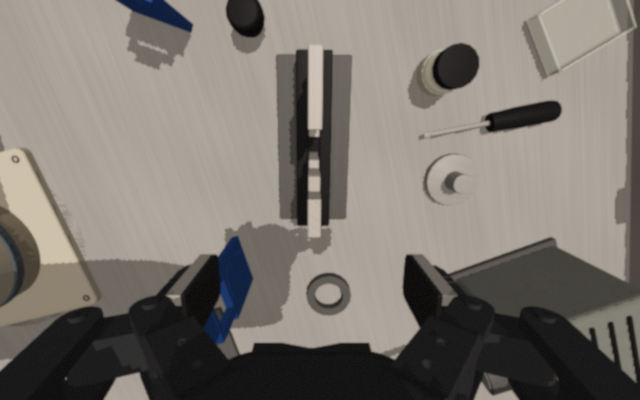

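Emit:
play_rows(
  rows=[0.004, 0.1, 0.01, 0, 0, 0.1, 0, 0, 0, 0.1, 0, 0, 0, 0.1, 0, 0, 0, 0.075, 0, 0, 0, 0.075, 0, 0, 0, 0, 0, 0],
)

```text
time_s: 3.12
tcp_pos: [0.4608, -0.0148, 0.1488]
tool_rot: [-1.088, 1.389, -1.383]
contact_force: [-0.1, -0.1, -0.8]
finger_gap: 0.998
```

Emit:
play_rows(
  rows=[0, 0, 0, 0, 0, 0, 0, 0, 0, 0, 0, 0, 0, 0, 0, 0, 0, 0, 0, 0, 0, 0, 0, 0, 0, 0, 0, 0, 0, 0, 0, 0],
  jaw=0,
  grip_force=60,
)

```text
time_s: 3.78
tcp_pos: [0.4626, -0.0152, 0.1518]
tool_rot: [-1.082, 1.388, -1.389]
contact_force: [-0.3, 0.6, 4.5]
finger_gap: 0.107
```

```bash
python3 - <<'E'
from snap import *
c,tcp=snap("wrist","w2")
E
```

```text
t 3.78 tcp [ 0.4626 -0.0152  0.1518] yaw z -14.12 q [-0.215  0.15  -0.328  1.091  0.     1.603] F [-0.3  0.6  4.5] gap 0.107
```

View pics/w2.png

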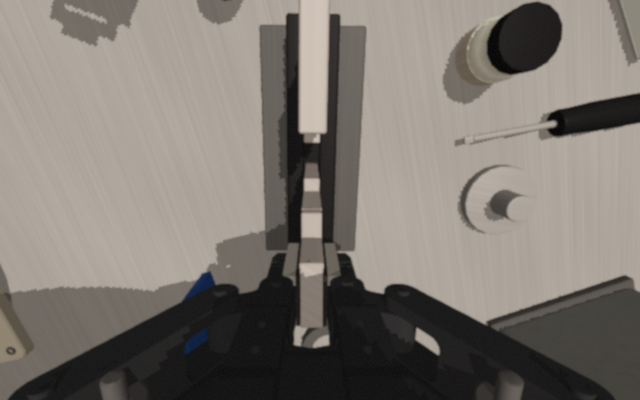

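Emit:
play_rows(
  rows=[0, -0.04, 0, 0, 0, -0.05, 0, 0, 0, -0.05, 0, 0, 0, -0.05, 0, 0, 0, -0.06, 0, 0, 0, 0, 0, -0.0153, 0, 0, 0, -0.0153, 0, 0, 0, -0.0153, 0, 0, 0, -0.0153, 0, 0, 0, 0],
)

```text
time_s: 4.67
tcp_pos: [0.462, -0.0151, 0.2014]
tool_rot: [-1.273, 1.104, -1.103]
contact_force: [0.5, -0.1, -2.4]
finger_gap: 0.105
```

Emit:
play_rows(
  rows=[0.06, 0, -0.01, 0, 0.12, 0, -0.02, 0, 0.15, 0, -0.025, 0, 0.15, 0, -0.025, 0, 0.15, 0, -0.025, 0, 0.15, 0, -0.025, 0, 0.15, 0, -0.025, 0, 0.15, 0, -0.025, 0, 0.12, 0, -0.02, 0, 0.08, 0, -0.01, 0, 0.05, 0, 0, 0, 0, 0, 0, 0, 0, 0, 0, 0],
)

```text
time_s: 5.75
tcp_pos: [0.4572, -0.2838, 0.2011]
tool_rot: [-1.271, 1.109, -1.107]
contact_force: [-0.1, 0.6, -1.4]
finger_gap: 0.108
```

```bash
python3 - <<'E'
from snap import *
for cam,n in [("wrist","w3"),("side","s3"),("top","t3")]:
    c,tcp=snap(cam,n)
crop("pics/s3.png","pics/s3c.png",340,130,540,310,4)
crop("pics/t3.png","pics/t3c.png",340,85,470,215,4)
E
```

```text
t 5.75 tcp [ 0.4572 -0.2838  0.2011] yaw z 7.85 q [-0.712  0.249 -0.068  1.254  0.     0.722] F [-0.1  0.6 -1.4] gap 0.108
t 5.80 tcp [ 0.4572 -0.2833  0.2012] yaw z 7.9 q [-0.711  0.249 -0.069  1.254  0.     0.722] F [-0.1  0.6 -1.4] gap 0.112
t 5.85 tcp [ 0.4573 -0.2831  0.2013] yaw z 7.94 q [-0.711  0.249 -0.069  1.254  0.     0.722] F [-0.3 -0.6 -2.1] gap 0.105
```

View pics/w3.png

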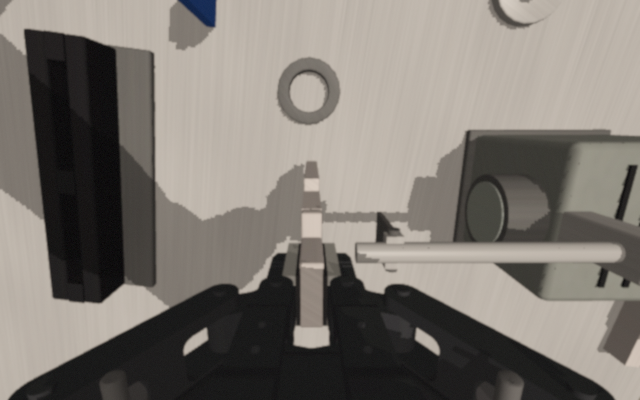

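View pics/s3c.png

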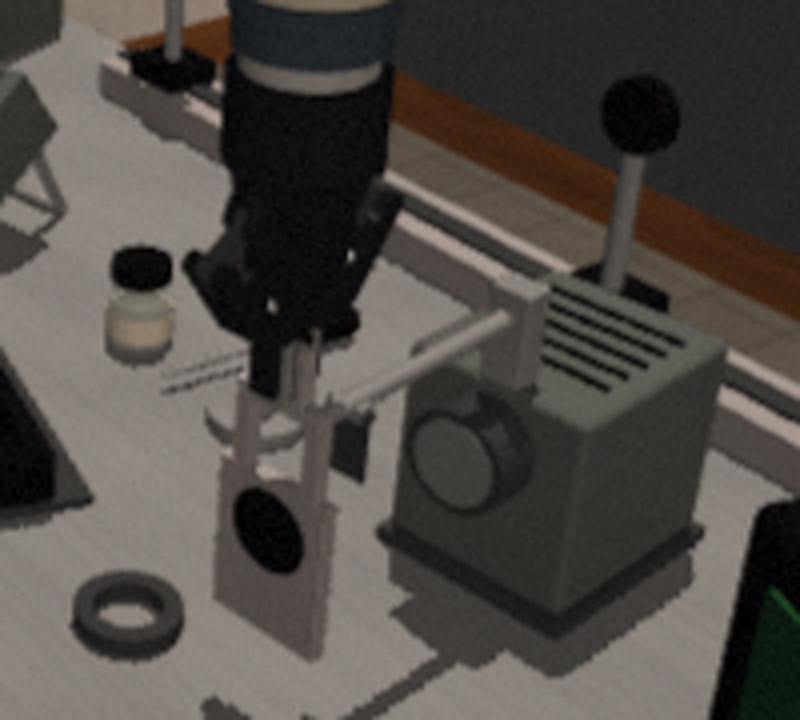

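View pics/t3c.png

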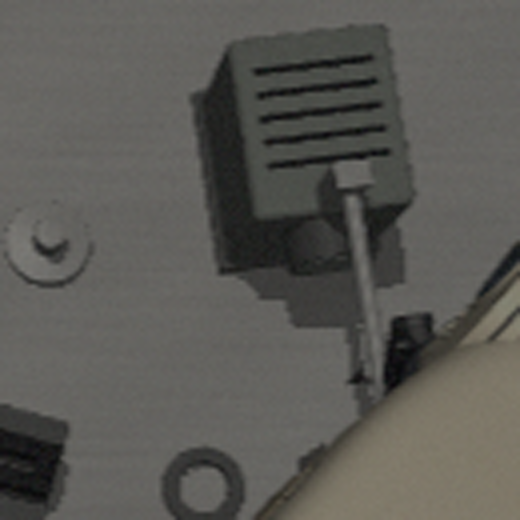

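```bash
python3 - <<'E'
from h import *
c=load("w3.npz");tcp=(c["tp"],c["tr"]);P=cloud(c,tcp)
Rt=R.from_rotvec(tcp[1]).as_matrix()
V,U=np.mgrid[0:400,0:640]
m=(U>365)&(U<560)&(V>235)&(V<268)&(P[...,2]>.172)&(P[...,2]<.2)
q=P[m];T=(q-tcp[0])@Rt  # tool coords
print(len(q),"top z",np.percentile(q[:,2],[50,90,98]))
for lo in np.arange(.02,.19,.02):
    k=(T[:,2]>lo)&(T[:,2]<lo+.02)
    if k.sum()>5:print(lo.round(2),k.sum(),"x mid",((T[k,0].min()+T[k,0].max())/2).round(4),"x range",T[k,0].min().round(4),T[k,0].max().round(4))
print("tip tool z",T[:,2].min())
e=P[250,605:640];print("upright",[(p.round(3)) for p in P[230:270:10,615]])
c=load("s3.npz");P=cloud(c).reshape(-1,3)
m=(P[:,0]>.42)&(P[:,0]<.50)&(P[:,1]>-.34)&(P[:,1]<-.23)&(P[:,2]>.03)&(P[:,2]<.135)
q=P[m];print(len(q),"min z",np.percentile(q[:,2],[0,1,5]))
p=q[(q[:,2]<.13)];mu=p.mean(0)
nn=np.linalg.svd(p-mu,full_matrices=False)[2][2];nn*=np.sign(nn[0]);print("normal",nn.round(3),np.degrees(np.arctan2(nn[1],nn[0])))
E
```

```text
4301 top z [0.18394424 0.18533586 0.18589714]
0.02 342 x mid 0.003 x range -0.0027 0.0087
0.04 972 x mid 0.003 x range -0.0071 0.0131
0.06 770 x mid 0.0035 x range -0.0028 0.0099
0.08 741 x mid 0.0033 x range -0.0031 0.0096
0.1 750 x mid 0.0024 x range -0.003 0.0079
0.12 718 x mid 0.0026 x range -0.0031 0.0083
0.14 8 x mid 0.0025 x range -0.003 0.0079
tip tool z 0.030574593918274186
upright [array([ 0.63 , -0.251,  0.175]), array([ 0.629, -0.256,  0.178]), array([ 0.624, -0.26 ,  0.185]), array([ 0.626, -0.266,  0.185])]
887 min z [0.05615428 0.05783888 0.06115035]
normal [0.986 0.165 0.01 ] 9.474250002440144
```

Emit:
play_rows(
  rows=[0.015, 0, 0, 0, 0, 0, 0.04, 0, 0, 0, 0.04, 0, 0, 0, 0.04, 0, 0, 0, 0.04, 0, 0, 0, 0.04, 0, 0, 0, 0.04, 0, 0, 0, 0.04, 0, 0, 0, 0.04, 0, 0, 0, 0, 0],
)

```text
time_s: 6.73
tcp_pos: [0.5224, -0.2783, 0.2009]
tool_rot: [-1.271, 1.106, -1.106]
contact_force: [-0.2, -0.8, -1.1]
finger_gap: 0.107
```

Emit:
play_rows(
  rows=[0, 0, 0.04, 0, 0, 0, 0.04, 0, 0, 0, 0.04, 0, 0, 0, 0.04, 0, 0, 0, 0.04, 0, 0, 0, 0, 0, 0, 0, 0, 0],
)

```text
time_s: 7.32
tcp_pos: [0.561, -0.2729, 0.2009]
tool_rot: [-1.272, 1.107, -1.106]
contact_force: [-0.5, 0.3, -2.2]
finger_gap: 0.108
```

```bash
python3 - <<'E'
from snap import *
for cam,n in [("wrist","w4"),("side","s4")]:
    c,tcp=snap(cam,n)
crop("pics/s4.png","pics/s4c.png",380,150,520,290,5)
E
```

```text
t 7.32 tcp [ 0.561  -0.2729  0.2009] yaw z 7.94 q [-0.587  0.395  0.146  1.322 -0.     0.845] F [-0.5  0.3 -2.2] gap 0.108
t 7.37 tcp [ 0.5606 -0.2729  0.2011] yaw z 7.92 q [-0.587  0.395  0.146  1.322 -0.     0.845] F [-0.3 -0.5 -0.9] gap 0.107
```

View pics/w4.png

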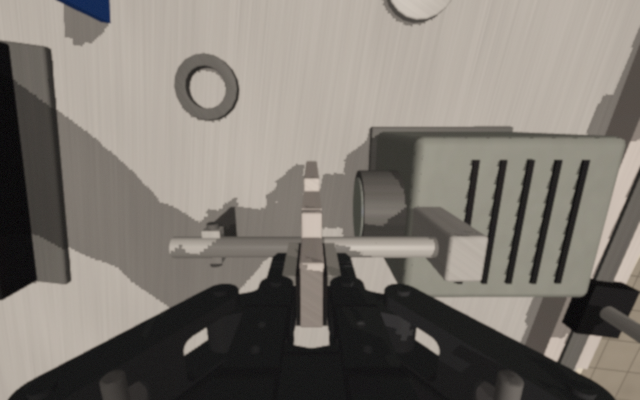

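View pics/s4c.png

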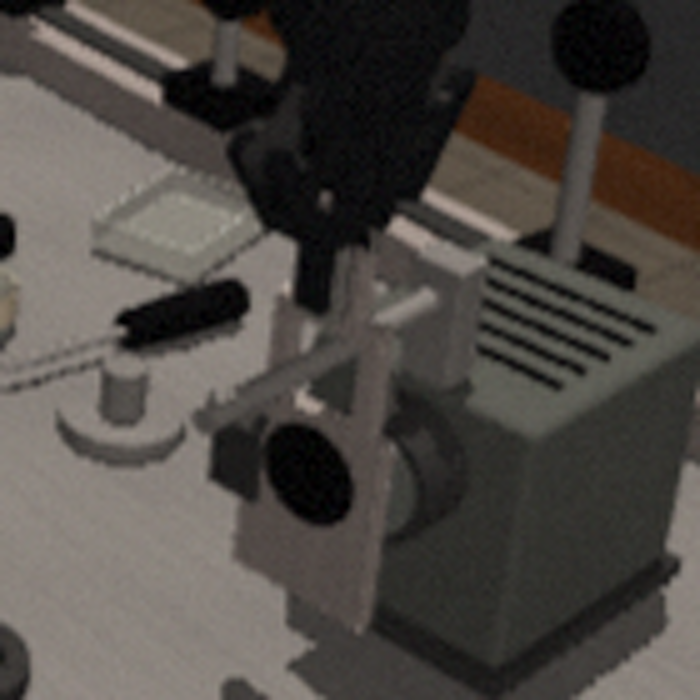

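Emit:
play_rows(
  rows=[0, 0.015, 0, 0, 0, 0.015, 0, 0, 0, 0.01, 0, 0, 0, 0, 0, 0],
)

```text
time_s: 7.75
tcp_pos: [0.5603, -0.273, 0.1929]
tool_rot: [-1.271, 1.108, -1.107]
contact_force: [0.0, 0.9, -2.0]
finger_gap: 0.108
```

Emit:
play_rows(
  rows=[0, 0.005, 0, 0, 0, 0, 0, 0, 0, 0, 0, 0],
)

```text
time_s: 8.0
tcp_pos: [0.5605, -0.2731, 0.1927]
tool_rot: [-1.271, 1.107, -1.107]
contact_force: [-2.1, 0.8, 2.5]
finger_gap: 0.111
```

Emit:
play_rows(
  rows=[0, 0, 0, 0, 0, 0, 0, 0, 0, 0, 0, 0, 0, 0, 0, 0, 0, 0, 0, 0, 0, 0, 0, 0],
  jaw=0.6,
)

```text
time_s: 8.5
tcp_pos: [0.5606, -0.273, 0.1922]
tool_rot: [-1.271, 1.107, -1.107]
contact_force: [0.3, 0.4, -0.2]
finger_gap: 0.595
```

Emit:
play_rows(
  rows=[0, -0.02, 0, 0, 0, -0.05, 0, 0, 0, -0.1, 0, 0, 0, -0.1, 0, 0, 0, -0.1, 0, 0, 0, -0.1, 0, 0, 0, 0, 0, 0],
)

```text
time_s: 9.08
tcp_pos: [0.5614, -0.2736, 0.2914]
tool_rot: [-1.27, 1.101, -1.112]
contact_force: [0.2, -0.2, 0.8]
finger_gap: 0.605
```

```bash
python3 - <<'E'
from snap import *
for cam,n in [("wrist","w5"),("side","s5")]:
    c,tcp=snap(cam,n)
crop("pics/s5.png","pics/s5c.png",380,150,520,290,5)
E
```

```text
t 9.08 tcp [ 0.5614 -0.2736  0.2914] yaw z 7.91 q [-0.588  0.381  0.351  1.534  0.     0.845] F [ 0.2 -0.2  0.8] gap 0.605
t 9.13 tcp [ 0.5613 -0.2734  0.2893] yaw z 7.91 q [-0.588  0.382  0.347  1.531  0.     0.845] F [ 0.3 -0.5 -1. ] gap 0.606
```

View pics/w5.png

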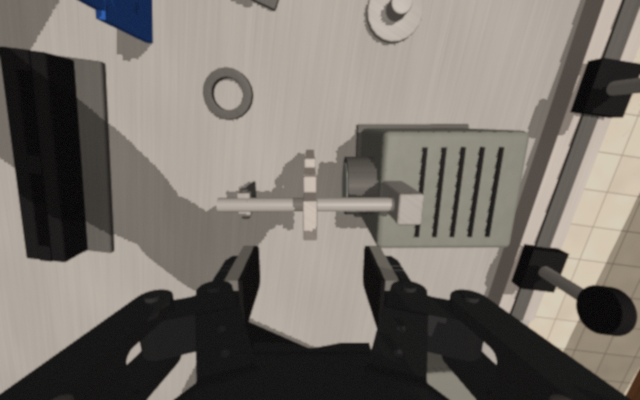

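View pics/s5c.png

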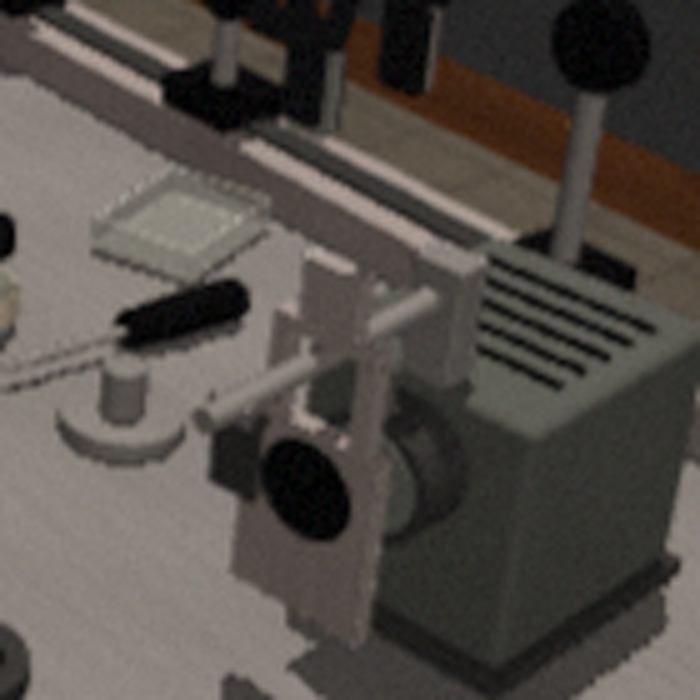

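```bash
python3 - <<'E'
from h import *
for n in ["w4","w5","w1"]:
    c=load(n+".npz");tcp=(c["tp"],c["tr"]);P=cloud(c,tcp);Rt=R.from_rotvec(tcp[1]).as_matrix()
    T=(P-tcp[0])@Rt;T=T[(c["z_map"]>0)&(c["z_map"]<.16)].reshape(-1,3)
    print(n,len(T))
    for h in np.arange(-.01,.1,.01):
        k=(T[:,1]<-h)&(T[:,1]>-h-.01)
        if k.sum()>3: print(" h %.0f n %d  z %.1f..%.1f  |z|min %.1f x %.1f..%.1f"%(h*1e3,k.sum(),*(1e3*np.array([T[k,2].min(),T[k,2].max(),abs(T[k,2]).min(),T[k,0].min(),T[k,0].max()]))))
E
```

```text
w4 51235
 h -10 n 1699  z -4.5..90.3  |z|min 0.1 x -27.0..9.4
 h 0 n 724  z -17.3..18.4  |z|min 0.1 x -26.9..-7.8
 h 10 n 731  z -17.8..18.6  |z|min 0.2 x -15.3..-7.4
 h 20 n 1186  z -17.8..18.5  |z|min 0.2 x -15.3..15.4
 h 30 n 1993  z -20.7..21.3  |z|min 0.2 x -15.3..14.6
 h 40 n 2351  z -38.0..38.5  |z|min 5.7 x -15.6..10.7
 h 50 n 6432  z -43.8..45.4  |z|min 6.2 x -15.6..7.7
 h 60 n 5745  z -51.1..51.9  |z|min 6.3 x -19.6..8.2
 h 70 n 11413  z -59.1..59.0  |z|min 0.0 x -19.6..7.4
 h 80 n 14019  z -63.5..64.0  |z|min 0.0 x -20.2..-3.9
 h 90 n 4915  z -62.6..63.2  |z|min 0.0 x -22.6..-12.2
w5 46792
 h 0 n 330  z -36.9..37.9  |z|min 25.0 x -12.8..9.3
 h 10 n 854  z -38.8..39.9  |z|min 24.9 x -13.0..10.0
 h 20 n 1053  z -39.0..39.7  |z|min 24.7 x -13.2..10.1
 h 30 n 1299  z -38.9..39.5  |z|min 24.8 x -13.3..10.0
 h 40 n 1483  z -56.5..56.6  |z|min 25.1 x -15.6..5.9
 h 50 n 8009  z -59.3..60.0  |z|min 23.1 x -16.0..11.5
 h 60 n 5335  z -61.8..61.6  |z|min 18.6 x -19.5..11.0
 h 70 n 10386  z -63.8..64.1  |z|min 0.0 x -19.7..9.3
 h 80 n 13386  z -66.1..66.7  |z|min 0.0 x -20.4..-1.5
 h 90 n 4657  z -65.2..67.3  |z|min 0.2 x -22.6..-12.2
w1 48357
 h 10 n 587  z -55.1..54.6  |z|min 42.0 x -13.1..10.0
 h 20 n 1316  z -57.2..56.0  |z|min 42.0 x -13.2..10.0
 h 30 n 1620  z -56.8..56.5  |z|min 41.8 x -13.4..10.4
 h 40 n 1601  z -56.8..56.2  |z|min 41.8 x -13.2..6.0
 h 50 n 1886  z -73.2..72.6  |z|min 40.1 x -15.7..-4.6
 h 60 n 11437  z -74.8..74.5  |z|min 31.7 x -18.3..11.3
 h 70 n 10014  z -74.2..73.2  |z|min 0.1 x -19.9..9.4
 h 80 n 14471  z -73.1..71.9  |z|min 0.0 x -20.5..-1.4
 h 90 n 5425  z -65.7..68.5  |z|min 0.2 x -22.8..-12.2
```

Emit:
play_rows(
  rows=[-0.1, 0, 0.015, 0, -0.19, 0, 0.029, 0, -0.19, 0, 0.029, 0, -0.19, 0, 0.029, 0, -0.19, 0, 0.029, 0, -0.19, 0, 0.029, 0, -0.19, 0, 0.029, 0, -0.19, 0, 0.029, 0, -0.19, 0, 0.029, 0, -0.19, 0, 0.029, 0, -0.19, 0, 0.029, 0, -0.19, 0, 0.029, 0, -0.19, 0, 0.029, 0, -0.19, 0, 0.029, 0, -0.19, 0, 0.029, 0, -0.057, 0, 0.014, 0, 0, 0, 0, -0.018, 0, 0, 0, -0.018, 0, 0, 0, -0.018, 0, 0, 0, -0.018],
)

```text
time_s: 10.85
tcp_pos: [0.5691, 0.2968, 0.2853]
tool_rot: [-1.435, 0.761, -0.759]
contact_force: [0.7, -0.4, -0.0]
finger_gap: 0.602
```

Emit:
play_rows(
  rows=[0, 0, 0, -0.018, 0, 0, 0, -0.018, 0, 0, 0, -0.018, 0, 0, 0, -0.018, 0, 0, 0, -0.018, 0, 0, 0, -0.018, 0, 0, 0, -0.018, 0, 0, 0, -0.018, 0, 0, 0, -0.018, 0, 0, 0, -0.018, 0, 0, 0, 0, 0, 0, 0, 0],
  jaw=0.24,
)

```text
time_s: 11.85
tcp_pos: [0.5692, 0.2966, 0.2857]
tool_rot: [-1.568, -0.114, 0.116]
contact_force: [-0.3, -0.6, 1.2]
finger_gap: 0.24
```

```bash
python3 - <<'E'
from snap import *
c,tcp=snap("wrist","w6")
P=cloud(c,tcp);ok=~np.isnan(P).any(2)
m=ok&(P[...,2]>.05)&(P[...,2]<.17)&(P[...,0]>.45)&(P[...,0]<.72)&(P[...,1]>.17)&(P[...,1]<.42)&(c["z_map"]>.2)
q=P[m];best=None;rng=np.random.default_rng(0)
for _ in range(300):
    a=q[rng.choice(len(q),3,False)];nn=np.cross(a[1]-a[0],a[2]-a[0]);nn/=np.linalg.norm(nn)+1e-12
    k=abs((q-a[0])@nn)<.002
    if best is None or k.sum()>best.sum():best=k
a=q[best];mu=a.mean(0);nn=np.linalg.svd(a-mu,full_matrices=False)[2][2];nn*=np.sign(nn[2])
print("panel",len(a),mu.round(4),nn.round(4),"tilt",np.degrees(np.arccos(nn[2])),"yaw",np.degrees(np.arctan2(-nn[1],-nn[0])))
E
```

```text
t 11.85 tcp [0.5692 0.2966 0.2857] yaw z 98.41 q [ 0.35   0.419  0.397  1.55  -0.     0.203] F [-0.3 -0.6  1.2] gap 0.24
panel 12645 [0.5729 0.2968 0.1048] [-0.5607 -0.1212  0.8191] tilt 35.003457476236704 yaw 12.202117602251292
```

View pics/w6.png

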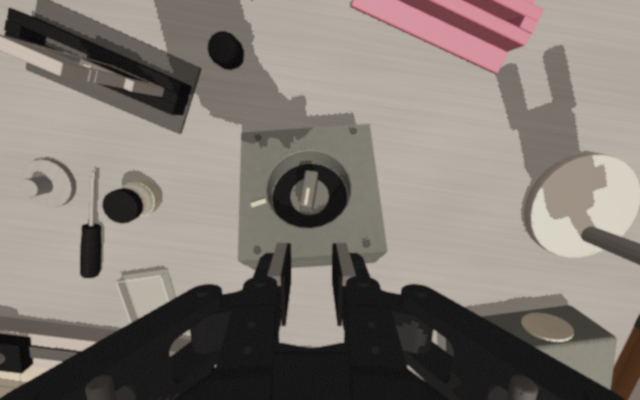

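```bash
cat > rect.py <<'E'
from h import *
def axes(yaw=12.2,tilt=35):
    y=np.radians(yaw);t=np.radians(tilt);h=np.array([np.cos(y),np.sin(y),0])
    n=np.array([-h[0]*np.sin(t),-h[1]*np.sin(t),np.cos(t)]);ex=h*np.cos(t)+np.array([0,0,np.sin(t)])
    return ex,np.cross(n,ex),n
def rect(name,out,O,w=0,yaw=12.2,s=5,half=.06,grid=True):
    c=load(name+".npz");tcp=(c["tp"],c["tr"]);ex,ey,n=axes(yaw)
    N=int(half*2000*s)
    cs=[(half,half),(half,-half),(-half,-half),(-half,half)] # TL,TR,BR,BL in (x up,y left)
    src=np.float32([proj(c,O+ex*a+ey*b+n*w,tcp if c["mtx"] is not None and "mount" in c else None)[0] for a,b in cs])
    H=cv2.getPerspectiveTransform(src,np.float32([(0,0),(N,0),(N,N),(0,N)]))
    im=cv2.warpPerspective(c["pixels"][:,:,::-1],H,(N,N),flags=cv2.INTER_CUBIC)
    if grid:
        cv2.line(im,(N//2,0),(N//2,N),(0,255,255),1);cv2.line(im,(0,N//2),(N,N//2),(0,255,255),1)
        cv2.circle(im,(N//2,N//2),int(45.5*s),(0,255,0),1)
    cv2.imwrite(out,im)
E
python3 - <<'E'
from rect import *
mu=np.array([.5729,.2968,.1048]);ex,ey,n=axes()
c=load("w6.npz");P=cloud(c,(c["tp"],c["tr"]))
# face extent
m=(abs((P-mu)@n)<.003)&(c["z_map"]>.2);q=P[m]-mu;u=np.c_[q@ex,q@ey].astype(np.float32)
u=u[(abs(u)<.1).all(1)]
r=cv2.minAreaRect(u);print(r);O=mu+ex*r[0][0]+ey*r[0][1];print("O?",O)
rect("w6","pics/r6.png",O)
E
```

```text
((-0.004730448126792908, -0.0006858482956886292), (0.1509542018175125, 0.15045538544654846), 0.02189883403480053)
O? [0.56925749 0.29531077 0.10208673]
```

View pics/r6.png

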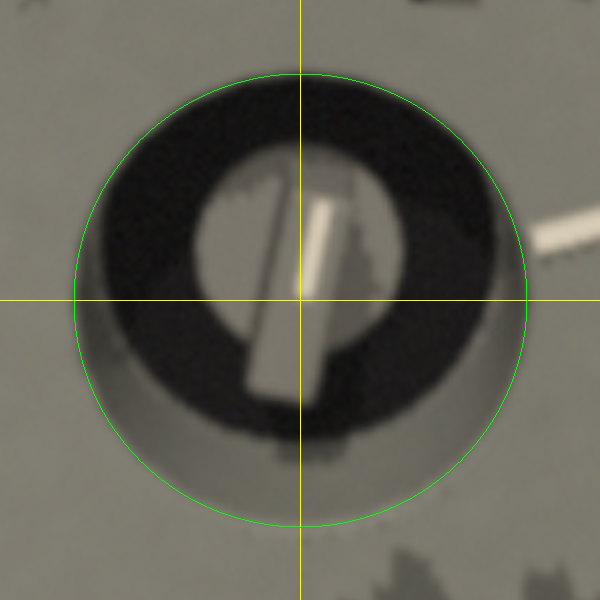

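Emit:
play_rows(
  rows=[0, 0, 0, 0.015, 0, 0, 0, 0.015, 0.015, 0.1, -0.003, 0, 0, 0.1, 0, 0, 0, 0.1, 0, 0, 0, 0.1, 0, 0, 0, 0.1, 0, 0, 0, 0.1, 0, 0, 0, 0.1, 0, 0, 0, 0.06, 0, 0, 0, 0.03, 0, 0, 0, 0.03, 0, 0, 0, 0, 0, 0],
)

```text
time_s: 12.98
tcp_pos: [0.5721, 0.2961, 0.1215]
tool_rot: [-1.571, 0.032, -0.03]
contact_force: [0.3, -0.5, 0.2]
finger_gap: 0.241
```

```bash
python3 - <<'E'
from snap import *
c,tcp=snap("wrist","w7")
crop("pics/w7.png","pics/w7c.png",200,150,430,350,3)
E
```

```text
t 12.98 tcp [0.5721 0.2961 0.1215] yaw z 87.74 q [ 0.347  0.465  0.054  1.161 -0.     0.387] F [ 0.3 -0.5  0.2] gap 0.241
```

View pics/w7c.png

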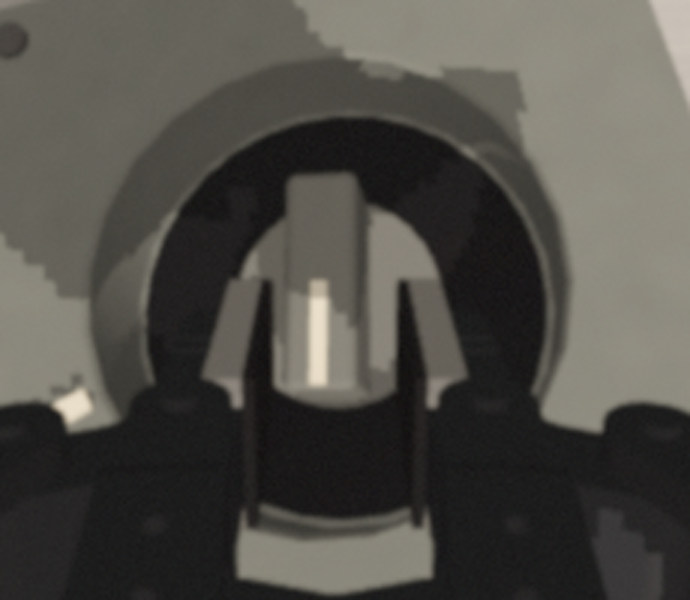

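Emit:
play_rows(
  rows=[0, 0.03, -0.005, 0, 0, 0.03, 0, 0, 0, 0.03, 0, 0, 0, 0.02, 0, 0, 0, 0.015, 0, 0, 0, 0, 0, 0],
)

```text
time_s: 13.53
tcp_pos: [0.5719, 0.2951, 0.0965]
tool_rot: [-1.571, 0.031, -0.029]
contact_force: [-0.8, 0.1, -0.2]
finger_gap: 0.238
```

Emit:
play_rows(
  rows=[0, 0, 0, 0.015, 0, 0, 0, 0.015, 0, 0, 0, 0.015, 0, 0, 0, 0.015, 0, 0, 0, 0.015, 0, 0, 0, 0.015, 0, 0, 0, 0.015, 0, 0, 0, 0.015, 0, 0, 0, 0.015, 0, 0, 0, 0.015, 0, 0, 0, 0.015, 0, 0, 0, 0],
)

```text
time_s: 14.53
tcp_pos: [0.5728, 0.2958, 0.0978]
tool_rot: [-1.401, 0.839, -0.84]
contact_force: [1.8, 2.3, -0.1]
finger_gap: 0.244
```

```bash
python3 - <<'E'
from rect import *
from snap import snap
c,tcp=snap("wrist","w8")
rect("w8","pics/r8.png",np.array([.56926,.29531,.10209]),w=-.001)
crop("pics/w8.png","pics/w8c.png",200,150,430,350,3)
E
```

```text
t 14.53 tcp [0.5728 0.2958 0.0978] yaw z 28.2 q [3.460e-01 4.790e-01 1.400e-02 1.104e+00 1.000e-03 1.425e+00] F [ 1.8  2.3 -0.1] gap 0.244
```

View pics/w8c.png

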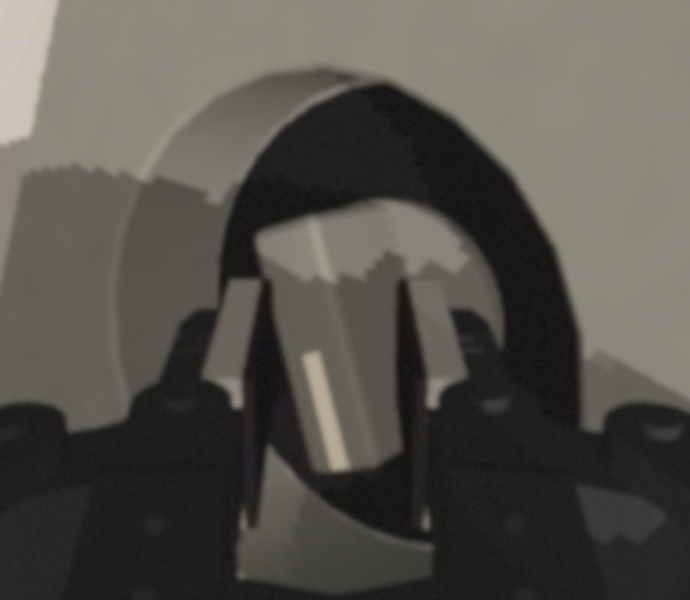

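View pics/r8.png

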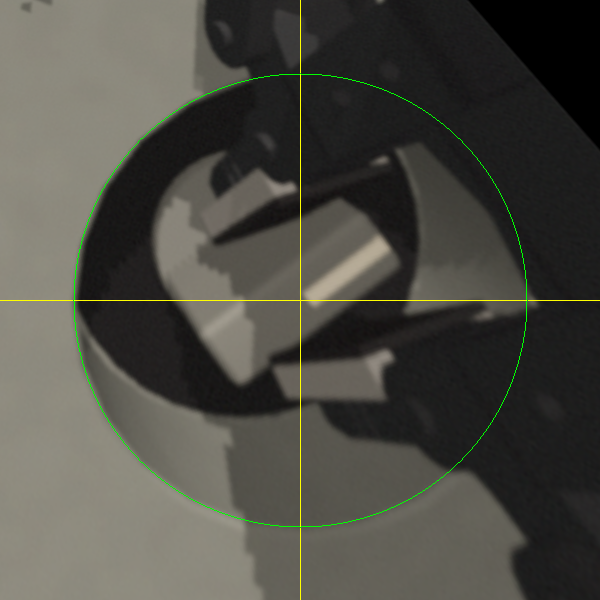

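Emit:
play_rows(
  rows=[0, 0, 0, 0.013, 0, 0, 0, 0.013, 0, 0, 0, 0.012, 0, 0, 0, 0.012, 0, 0, 0, 0, 0, 0, 0, 0],
)

```text
time_s: 15.08
tcp_pos: [0.5729, 0.2954, 0.0977]
tool_rot: [-1.29, 1.07, -1.071]
contact_force: [3.6, 2.1, 0.8]
finger_gap: 0.24
```

```bash
python3 - <<'E'
from rect import *
from snap import snap
c,tcp=snap("wrist","w9")
rect("w9","pics/r9.png",np.array([.56926,.29531,.10209]),w=-.001)
E
```

```text
t 15.08 tcp [0.5729 0.2954 0.0977] yaw z 10.69 q [ 0.346  0.479  0.014  1.104 -0.     1.73 ] F [3.6 2.1 0.8] gap 0.24
```

View pics/r9.png

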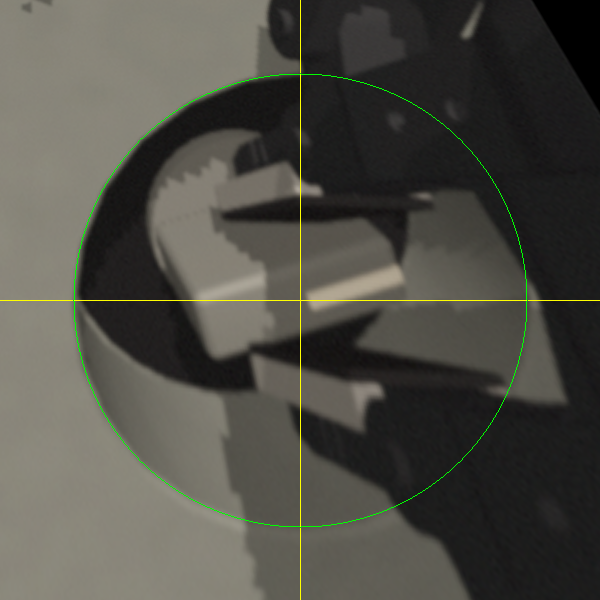

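Emit:
play_rows(
  rows=[0, 0, 0, -0.012, 0, 0, 0, -0.012, 0, -0.03, 0, 0, 0, -0.05, 0, 0, 0, -0.1, 0, 0, 0, -0.2, 0, 0, 0, -0.2, 0, 0, 0, -0.2, 0, 0, -0.1, -0.2, -0.1, 0, -0.1, 0, -0.1, 0, 0, 0, 0, 0],
)

```text
time_s: 16.05
tcp_pos: [0.5223, 0.3198, 0.2916]
tool_rot: [-1.344, 0.958, -0.961]
contact_force: [-0.3, -0.6, -1.2]
finger_gap: 0.242
```

```bash
python3 - <<'E'
from rect import *
from snap import snap
for cam,n in [("wrist","w10"),("top","t10"),("side","s10")]: snap(cam,n)
rect("w10","pics/r10.png",np.array([.56926,.29531,.10209]),w=-.001)
E
```

```text
t 16.05 tcp [0.5223 0.3198 0.2916] yaw z 19.11 q [4.120e-01 3.590e-01 3.190e-01 1.526e+00 1.000e-03 1.649e+00] F [-0.3 -0.6 -1.2] gap 0.242
t 16.10 tcp [0.5234 0.319  0.2899] yaw z 19.12 q [0.41  0.362 0.318 1.525 0.    1.647] F [ 0.  -0.7 -1.1] gap 0.237
t 16.15 tcp [0.5242 0.3185 0.2886] yaw z 19.1 q [ 0.409  0.364  0.318  1.524 -0.     1.647] F [-0.1 -0.1 -0.2] gap 0.236
```

View pics/r10.png

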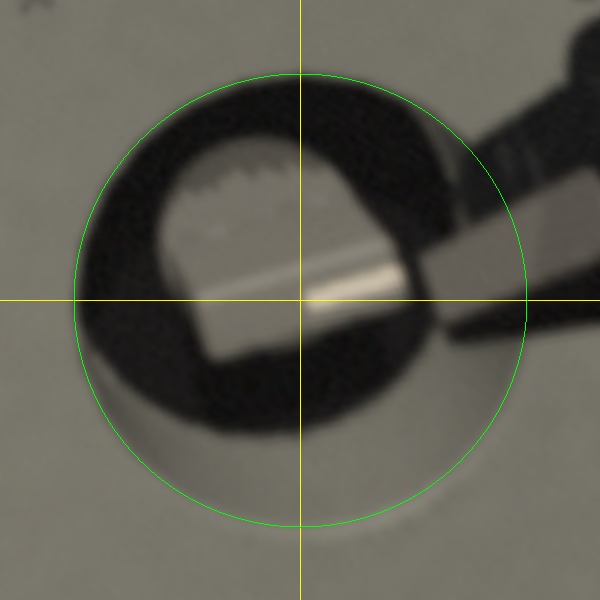

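View pics/w10.png

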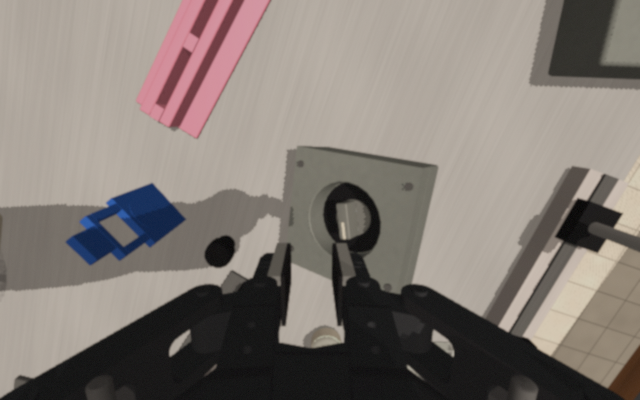

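View pics/t10.png

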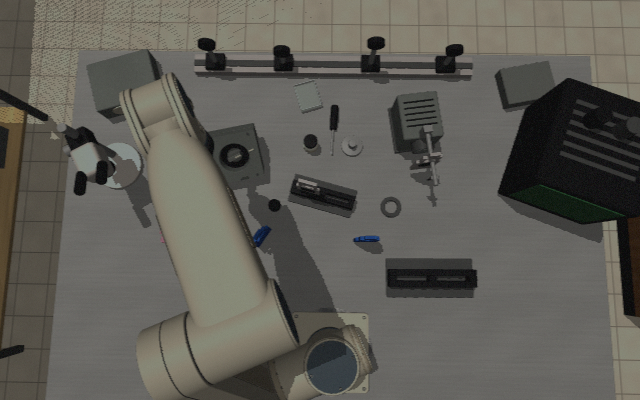

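View pics/s10.png

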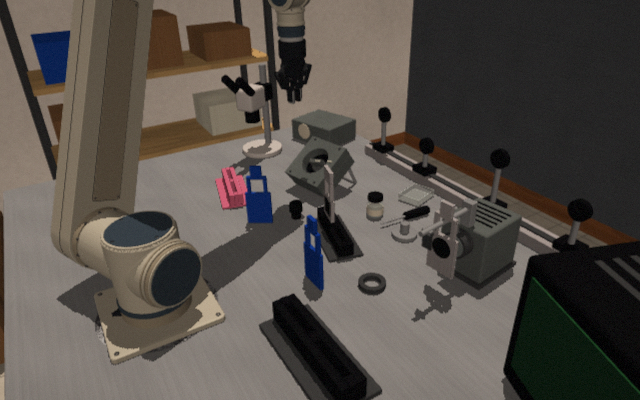

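Emit:
play_rows(
  rows=[0.09, 0, 0.09, 0, 0.09, 0, 0.09, 0, 0, 0, 0, -0.018, 0, 0, 0, -0.018, 0, 0, 0, -0.018, 0, 0, 0, -0.018, 0, 0, 0, -0.018, 0, 0, 0, -0.018, 0, 0, 0, -0.018, 0, 0, 0, -0.018, 0, 0, 0, -0.018, 0, 0, 0, -0.018, 0, 0, 0, -0.018, 0, 0, 0, -0.018, 0, 0, 0, 0, 0, 0, 0, 0, 0, 0, 0, 0],
)

```text
time_s: 17.62
tcp_pos: [0.5712, 0.2955, 0.2867]
tool_rot: [-1.569, -0.089, 0.091]
contact_force: [0.2, 0.3, 0.4]
finger_gap: 0.243
```

```bash
python3 - <<'E'
from rect import *
from snap import snap
snap("wrist","w11")
rect("w11","pics/r11.png",np.array([.56926,.29531,.10209]),w=-.001)
crop("pics/s10.png","pics/s10c.png",380,180,540,300,4)
E
```

```text
t 17.62 tcp [0.5712 0.2955 0.2867] yaw z 96.57 q [ 0.347  0.422  0.404  1.554 -0.     0.232] F [0.2 0.3 0.4] gap 0.243
```

View pics/r11.png

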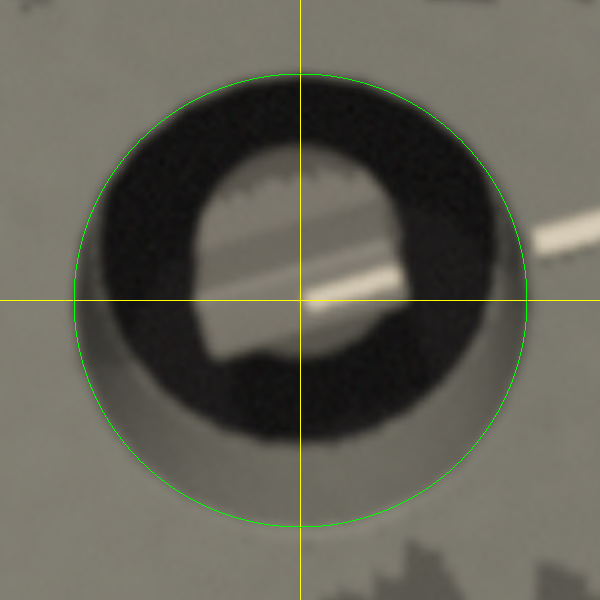

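View pics/s10c.png

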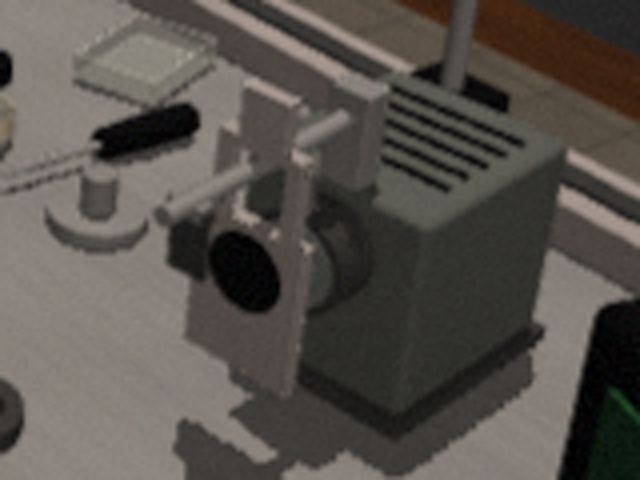

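```bash
python3 -c "
from cell import manip
print(manip.sign_off())"
```

```text
the job is handed in; nothing more can be done
None
```

The job is done and handed in at about 17.6 s of robot time, out of the 72 s allowed.

- **Frame:** I took the round-window, narrow-tab frame out of the smaller black rack and slid it along the lamp's peg past the flap. I then lowered it onto the peg and let go. In the last side picture it hangs at about 12 mm on the lamp side of the hanging place, with the flap straight down behind the eye.
- **Knob:** I turned it clockwise with the jaws loosely around the bar. My last readings of its angle ran from 1.27 to 1.31 rad depending on how I measured the line. The mark is at 1.3 rad, so the two agree to within about 0.03 rad.
- **Other things:** In the last pictures the square-window frame is still in its slot and I could see nothing else moved. The forces I read after each move stayed under about 5 N. The gripper was about 18 cm above the panel and touching nothing at hand-in.

The top and side cameras disagreed by about 5 mm on some positions, so I used the wrist camera for the final alignment. No check failed.

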